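Take the yellow data logger off its keyhole board

ROBOT

A 7-joint arm with a two-finger parallel gripper is mounted at the origin on a cart in front of the work surface, level with it; the furniture and walls round the work are solid. World frame = base frame: x ahead of the robot, y to its left, z up, the work surface at z = 0. Lengths are in m, angles in rad, forces in N, time in s.
With the tool pointing down it reaches from about 0.4 to 0.85 m from the base axis. Payload 10.4 kg.
Tool frame: the origin (TCP) lies at the very end of the fingers, on their centre line; the grasp point (between the pads) lies 19 mm behind it; z points along the fingers, y is the direction in which the jaws open and shut (so a half turn about z gives the same grasp; the last joint's range is limited). The gripper opens to 87 mm and grips with 3 to 60 N. Pads are 19 mm wide; open, the fingers measure 117 mm over their backs; the gripper's body (75 mm by 190 mm) begins 51 mm behind the grasp point.
Start: joints at [1.291, 0.332, -0.065, 1.46, 0.022, 1.35, -0.088], TCP at [0.159, -0.605, 0.223] pointing down, gripper open.
Joint ranges: [-2.6, 2.6], [-0.5, 2.12], [-1.47, 1.34], [0.16, 2.42], [-1.27, 4.41], [0.06, 2.06], [-2.6, 2.6]. Speed limits (rad/s): [2.22, 2.22, 2.79, 2.79, 3.14, 3.14, 3.14].

INTERFACE

Orientations are given as a unit quaternion [x, y, z, w].
In Python, from bench import read_state, camera, close_job, recognise, masks_of gives the robot as it stands.
- The arm moves only by the tool play_rows, never from a script. Its argument "moves" is a list of rows, each a list of 3 entries, a list of its own where there are three numbers: the shift along the tool's x, y, z in cm, then the turn, a rotation vector about the tool's x, y, z in rad, then the finger opening in cm, from 0 to 8.7. In form: [[[dx, dy, dz], [ax, ay, az], jaw], ...]. A call has 1 to 8 rows; each row is the pose to reach, as a shift and turn from the pose commanded when the call began, along the tool's axes at that moment; what a row does not reach only later rows make up. A row lasts 1/8 s, in which the tool goes at most 62.5 mm and 10.7 degrees, less where a joint would pass 70% of its speed; a pose out of reach is approached as far as the arm can. A call with a gripper value outside its range is refused whole. The fingers move at their own pace and stop on an object; "grip_force" is the grip in N (left out, the last holds). Time passes only in rows, so rows that repeat a pose let the fingers close. It gives the time, the measured TCP pose, the force and the opening at its end, in the units of the state.
- read_state(): the state, without advancing time (a new reading comes with each control period).
- camera(name): name is "scene" or "top" or "wrist"; returns a dict with "frame" (480x640x3 uint8, red, green, blue), "intrinsics" (3x3 intrinsics, pixels), "k1" (the pictures are not rectified: a ray, as slopes to the right and down, at radius r is drawn at 1 + k1 r^2 times it, then the intrinsics apply), "camera_from_world" (4x4, takes a point from world to camera coordinates). Camera axes: x right, y down, z forward; pixel columns grow to the right and rows downward; lengths in m; the calibration is good to about 2 mm. A picture is of the moment at which its call begins. There is no depth.
- close_job(): hands the job in, once; it reports no verdict.
Trained networks look in a picture, given as the dict that the camera call returned (one of the last four; its "shot" number tells which), for a name from the list of things; names that differ only in an ending like _2 or _b are one class to them, and where a whole thing is asked for, a point or a joint stands for the part that bears it (a point fixed in the world has none). Each returns a list of dicts, best first, with "conf" (0 to 1); they miss things now and then, are a little off and sometimes report something else, mostly with a low value. They report only what shows in the picture. A call takes as long as a camera call.
- recognise(picture, query): "at" ([column, row] in pixels, amid what is visible of it).
- masks_of(picture, query): "region" (480x640 bool, what is visible of it) and "at" ([column, row] in pixels, amid what is visible of it).
The state is a dict: "time": time; "joint_positions": joint angles; "joint_vel": joint speeds; "joint_torque": joint torques, N m; "ee_pos": TCP position; "eef_rot": TCP orientation; "ft_force": force on the tool from outside, world axes, zero at the start; "torque": the same for the moment, N m; "width": finger opening in m.
Only numpy, scipy, OpenCV 4.12 (cv2) and the standard library are available. Lean on these libraries where they do the work, as an engineer would, in place of code of your own. Each camera call takes 0.05 s, during which the arm holds its last target.

TASK

The yellow-faced data logger is due for its check. Slide it straight up on the mounting board until its studs sit in the wide ends of the keyholes, lift it off forwards, and stand it upright in the middle of the grey foam tray. Leave the blue-faced logger hanging where it is.

Things in the scene. Friction and masses are not known exactly. Their poses are not given: they have to be found in the camera images.
- yellow_logger: White data logger with yellow front plate and top: box 42 deep (x) x 44 wide (y) x 98 mm tall, 0.09-0.16 kg. Origin: centre of underside; z up, front -x. A grey 4 mm ear each side at its back (x 17 to 21 mm), 62 mm tall, 108 mm over both, has a keyhole; above the ears the box is free to grip across y. Must rise 18 to 34 mm (middle 26) to come off to its front. Stands by itself.
- blue_logger: Same logger in blue, same size and frame, 160 mm beside the yellow one; stays hanging. Keyholes of both: centred 38 mm left and right of the middle; wide part 24 mm wide, 8 to 40 mm above the underside; narrow slot 10 mm wide above that, up to 54 mm. They hang with the studs at the slot tops and about 1.5 mm of play.
- board: Fixed upright white board, 16 thick (x) x 344 wide (y) x 153 mm tall. Origin: centre of underside; front is -x, face at x = -8 mm. Steel studs 115 mm above the worktop in two pairs centred at y = +80 and -80 mm, 76 mm apart in a pair; shank 8, head 16 mm, ending 9.5 mm off the face. A hanging logger faces as the board does, underside at 65, top at 163 mm; which hangs where varies.
- tray: Fixed grey foam tray (treat as a flat solid block), 155 x 155 mm, its flat top 42 mm above the worktop. Origin: centre of its underside; z up.

How it is judged:
On the way, in this order (a step that is already met when the one before it is completed fails the run):
1. the yellow logger is slid up on the board, by more than 12 mm, while still on its studs (z of yellow_logger in the frame of board above 0.077 m and x of yellow_logger in the frame of board above -0.036 m), for 0.05 s.
2. the yellow logger is off its studs, more than 25 mm in front of where it hung (x of yellow_logger in the frame of board below -0.055 m), for 0.05 s.
At the end, for the whole second after the job is handed in: The yellow logger stands upright (within 7 degrees), released and at rest on top of the foam tray, the centre of its underside within 45 mm of the tray's centre; the blue logger still hangs on its studs, within 15 mm of where it was (horizontal distance between yellow_logger and tray below 0.045 m and z of yellow_logger in the frame of tray between 0.036 and 0.05 m and angle between yellow_logger's own z axis and vertical below 0.12 rad and linear speed of yellow_logger below 0.02 m/s and distance of blue_logger from where it was at the start of the episode below 0.015 m and angle between blue_logger's own z axis and vertical below 0.17 rad); the robot touches nothing.
It fails at once if the blue logger is shifted by more than 15 mm (distance of blue_logger from where it was at the start of the episode above 0.015 m).
It also fails if it takes over 45 s, if anything falls off the work surface, if the arm or the gripper's body presses on something with over 40 N, if the wrist force passes 120 N, or if a joint passes its speed limit or range.

## Working session

There is one attempt and no reset: what is moved stays moved. The work goes in short steps, Python scripts to look and compute and a tool call to move; the robot and the scene stay as the last step left them, time stands still between calls to the robot, and variables do not carry over. Pictures are saved under pics/ and viewed, and the job is handed in when it is done.

Besides the shell and the picture viewer there is one more tool, called after "Request:" by a JSON object that holds its "name" and its "arguments", one argument or row to a line. play_rows: Moves the arm, as the interface text tells. Its arguments: {"type":"object","properties":{"moves":{"type":"array","items":{"type":"array"}},"grip_force":{"type":"number"}},"required":["moves"]}

```bash
ls; mkdir -p pics
python3 - <<'E'
from bench import *
import cv2, numpy as np
s=read_state(); print({k:np.round(v,3).tolist() for k,v in s.items()})
for n in ["scene","top","wrist"]:
    p=camera(n); cv2.imwrite(f"pics/{n}0.png",cv2.cvtColor(p["frame"],cv2.COLOR_RGB2BGR))
    print(n,p["shot"],p["k1"],np.round(p["intrinsics"],1).tolist(),np.round(p["camera_from_world"],3).tolist())
    for q in ["yellow_logger","blue_logger","board","tray"]:
        print(q,[(round(d["conf"],2),np.round(d["at"],1).tolist()) for d in recognise(p,q)])
print(read_state()["time"])
E
```

```text
pics
{'time': 0.0, 'joint_positions': [1.291, 0.333, -0.065, 1.461, 0.022, 1.35, -0.089], 'joint_vel': [0.0, -0.001, -0.0, -0.001, 0.0, -0.0, 0.0], 'joint_torque': [-0.0, -62.326, 0.025, -38.99, -0.061, 0.04, 0.0], 'ee_pos': [0.159, -0.604, 0.222], 'eef_rot': [0.992, 0.128, -0.0, -0.001], 'ft_force': [-1.011, -0.365, 0.153], 'torque': [-0.034, -0.037, -0.061], 'width': 0.087}
scene 1 -0.01343988152624058 [[476.6, 0.0, 329.4], [0.0, 476.6, 240.3], [0.0, 0.0, 1.0]] [[-0.768, -0.64, -0.014, 0.364], [-0.493, 0.606, -0.624, 0.343], [0.408, -0.473, -0.781, 0.669], [0.0, 0.0, 0.0, 1.0]]
yellow_logger [(0.57, [206.6, 305.0])]
blue_logger [(0.93, [277.5, 241.2])]
board [(0.82, [228.3, 282.1])]
tray [(0.64, [439.4, 217.6])]
top 2 -0.09392923884710155 [[599.6, 0.0, 318.2], [0.0, 599.6, 237.3], [0.0, 0.0, 1.0]] [[0.01, -1.0, -0.008, -0.075], [-0.981, -0.008, -0.192, 0.507], [0.192, 0.009, -0.981, 1.093], [0.0, 0.0, 0.0, 1.0]]
yellow_logger [(0.61, [183.2, 194.8]), (0.3, [270.2, 193.7])]
blue_logger [(0.91, [271.1, 193.1])]
board [(0.78, [235.8, 183.1])]
tray [(0.82, [429.1, 283.0])]
wrist 3 -0.03919834958649388 [[350.9, 0.0, 318.5], [0.0, 350.9, 245.1], [0.0, 0.0, 1.0]] [[0.255, -0.967, -0.001, -0.625], [-0.929, -0.245, 0.279, -0.035], [-0.27, -0.07, -0.96, 0.392], [0.0, 0.0, 0.0, 1.0]]
yellow_logger []
blue_logger []
board []
tray []
0.75
```

View pics/scene0.png

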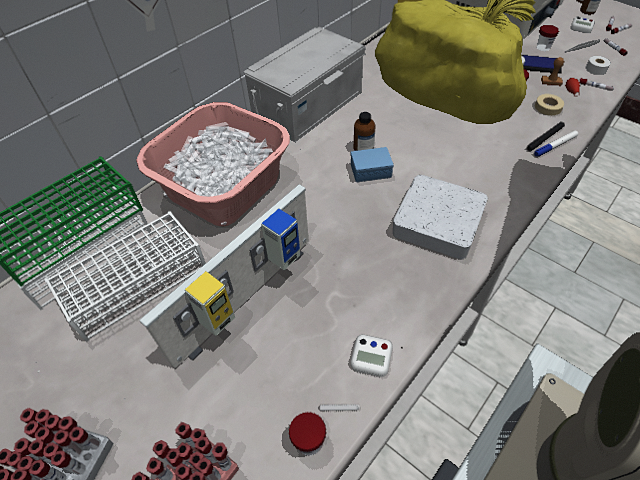

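View pics/top0.png

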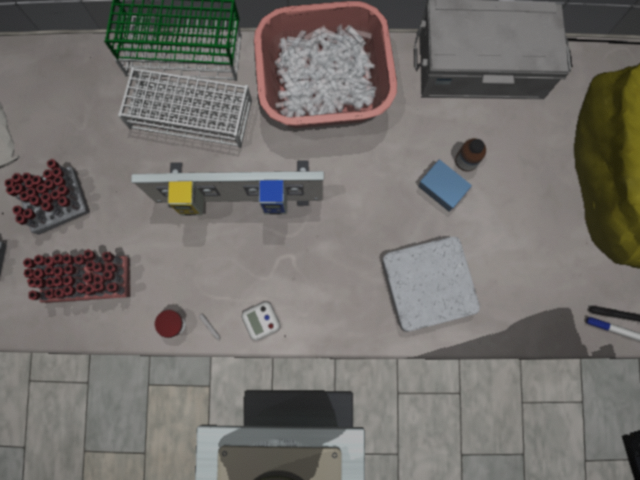

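```bash
cat > h.py <<'E'
import numpy as np, cv2
from scipy.optimize import brentq
def ray(p,uv):
    K=p["intrinsics"]; d=np.array([(uv[0]-K[0,2])/K[0,0],(uv[1]-K[1,2])/K[1,1]]); rd=np.hypot(*d)
    r=rd
    for _ in range(50): r=rd/(1+p["k1"]*r*r)
    d=d*(r/rd if rd>0 else 1)
    T=p["camera_from_world"]; R=T[:3,:3]; c=-R.T@T[:3,3]
    return c,R.T@np.array([d[0],d[1],1])
def atz(p,uv,z):
    c,d=ray(p,uv); return c+d*(z-c[2])/d[2]
def atx(p,uv,x):
    c,d=ray(p,uv); return c+d*(x-c[0])/d[0]
def proj(p,X):
    T=p["camera_from_world"]; X=np.atleast_2d(X)@T[:3,:3].T+T[:3,3]; s=X[:,:2]/X[:,2:]
    s=s*(1+p["k1"]*(s**2).sum(1,keepdims=True)); K=p["intrinsics"]
    return s*[K[0,0],K[1,1]]+[K[0,2],K[1,2]]
def crop(p,x0,y0,w,h,f,name):
    im=cv2.cvtColor(p["frame"],cv2.COLOR_RGB2BGR)[y0:y0+h,x0:x0+w]
    cv2.imwrite(name,cv2.resize(im,None,fx=f,fy=f,interpolation=cv2.INTER_CUBIC))
E
python3 - <<'E'
from bench import *
from h import *
import pickle
p=camera("top"); s=camera("scene")
pickle.dump((p,s),open("p0.pkl","wb"))
crop(p,125,155,210,70,3.8,"pics/t1.png"); crop(s,135,175,190,200,3,"pics/s1.png"); 
for n,c in(("top",p),("scene",s)):
  for q in ["yellow_logger","board","tray"]:
    m=masks_of(c,q)[0]["region"].astype(np.uint8)
    r=cv2.minAreaRect(np.argwhere(m)[:,::-1].astype(np.float32)); print(n,q,m.sum(),np.round(cv2.boxPoints(r),1).tolist())
    if n=="top" and q=="tray":
      cs=np.array([atz(p,u,.042)[:2] for u in cv2.boxPoints(r)]); print(cs, cs.mean(0), np.linalg.norm(np.diff(cs,axis=0),axis=1))
E
```

```text
top yellow_logger 1278 [[156.0, 181.0], [219.0, 181.0], [219.0, 215.0], [156.0, 215.0]]
top board 4274 [[132.0, 159.0], [323.0, 159.0], [323.0, 205.0], [132.0, 205.0]]
top tray 6593 [[379.20001220703125, 253.8000030517578], [460.3999938964844, 232.6999969482422], [481.0, 311.8999938964844], [399.79998779296875, 333.0]]
[[ 0.47754975 -0.18680191]
 [ 0.51994423 -0.34400748]
 [ 0.3680996  -0.37805822]
 [ 0.32815934 -0.22401875]] [ 0.42343823 -0.28322159] [0.16282162 0.15561569 0.15913323]
scene yellow_logger 2414 [[171.10000610351562, 273.20001220703125], [231.3000030517578, 270.70001220703125], [233.89999389648438, 334.29998779296875], [173.8000030517578, 336.79998779296875]]
scene board 6574 [[135.10000610351562, 323.8999938964844], [298.6000061035156, 182.8000030517578], [340.29998779296875, 231.10000610351562], [176.89999389648438, 372.29998779296875]]
scene tray 5491 [[387.6000061035156, 234.6999969482422], [410.79998779296875, 167.39999389648438], [489.8999938964844, 194.6999969482422], [466.70001220703125, 262.1000061035156]]
```

View pics/t1.png

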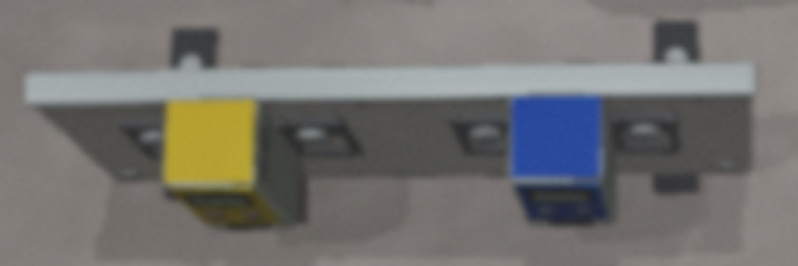

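View pics/s1.png

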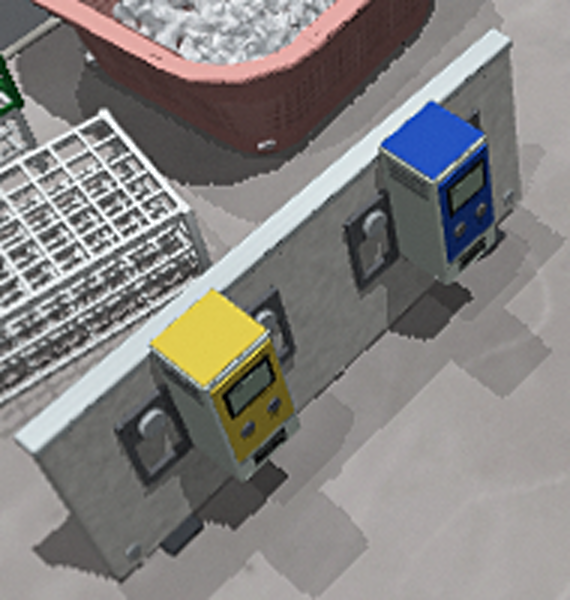

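Run:
```python
from h import *
import pickle
p,s=pickle.load(open("p0.pkl","rb"))
T=lambda x,y:(125+(x+.5)/3.8-.5,155+(y+.5)/3.8-.5); S=lambda x,y:(135+(x+.5)/3-.5,175+(y+.5)/3-.5)
for n,z,pts in(("board",.153,[(25,73),(25,103),(754,64),(754,95)]),("yel",.163,[(168,99),(257,99),(252,183),(163,183)]),("blu",.163,[(512,96),(601,96),(602,179),(512,181)])):
    a=np.array([atz(p,T(*q),z) for q in pts]); print(n,np.round(a[:,:2],4).tolist(),a.mean(0).round(4))
print("scene")
for n,z,pts in(("board",.153,[(15,437),(35,450),(487,30),(512,42)]),("yel",.163,[(150,345),(210,290),(272,337),(208,390)]),("blu",.163,[(380,150),(432,103),(488,143),(430,187)])):
    a=np.array([atz(s,S(*q),z) for q in pts]); print(n,np.round(a[:,:2],4).tolist(),a.mean(0).round(4))
m=np.array([[387.6,205],[0,0]])
```

```text
board [[0.5998, 0.264], [0.5852, 0.2629], [0.6056, -0.0787], [0.5906, -0.0789]] [0.5953 0.0923 0.153 ]
yel [[0.5843, 0.1922], [0.5844, 0.1505], [0.5444, 0.1507], [0.5442, 0.192]] [0.5644 0.1714 0.163 ]
blu [[0.5864, 0.0324], [0.5867, -0.0086], [0.5473, -0.0099], [0.5461, 0.0312]] [0.5666 0.0113 0.163 ]
scene
board [[0.5977, 0.2646], [0.5847, 0.2628], [0.6065, -0.0744], [0.5887, -0.0762]] [0.5944 0.0942 0.153 ]
yel [[0.5815, 0.1937], [0.5837, 0.1538], [0.5392, 0.1531], [0.5406, 0.1925]] [0.5612 0.1733 0.163 ]
blu [[0.5828, 0.0357], [0.5846, -0.0064], [0.5413, -0.0044], [0.5445, 0.0372]] [0.5633 0.0155 0.163 ]
```

```bash
cat > plan.py <<'E'
import sys,numpy as np
from bench import read_state
from scipy.spatial.transform import Rotation as R
def plan(target,yaw=0.0165):
    # tool y = -(board y), tool z down
    s=read_state(); R0=R.from_quat(s["eef_rot"])
    y=np.array([np.sin(yaw),-np.cos(yaw),0]); z=np.array([0,0,-1.]); x=np.cross(y,z)
    Rt=R.from_matrix(np.column_stack([x,y,z]))
    d=R0.inv().apply(np.array(target)-s["ee_pos"])*100
    print("t",s["time"],"pos",np.round(s["ee_pos"],4),"F",np.round(s["ft_force"],2),"w",round(s["width"],4),"q",np.round(s["joint_positions"],2))
    print("shift cm",np.round(d,2),"turn",np.round((R0.inv()*Rt).as_rotvec(),4), "len",np.linalg.norm(d))
if __name__=="__main__": plan([float(a) for a in sys.argv[1:4]])
E
python3 plan.py 0.45 -0.22 0.25
```

```text
t 1.15 pos [ 0.1588 -0.6045  0.2226] F [-0.54 -0.43 -0.26] w 0.0866 q [ 1.29  0.33 -0.06  1.46  0.02  1.35 -0.09]
shift cm [ 37.93 -29.79  -2.74] turn [ 1.000e-04 -0.000e+00  2.403e-01] len 48.313942570135104
```

Request:
{"name": "play_rows", "arguments": {
  "moves": [
    [[4.7, -3.7, -0.5], [0, 0, 0.03], 8.7],
    [[9.5, -7.4, -1], [0, 0, 0.06], 8.7],
    [[14.2, -11.2, -1.5], [0, 0, 0.09], 8.7],
    [[19, -14.9, -2], [0, 0, 0.12], 8.7],
    [[23.7, -18.6, -2.3], [0, 0, 0.15], 8.7],
    [[28.4, -22.3, -2.7], [0, 0, 0.18], 8.7],
    [[33.2, -26, -2.7], [0, 0, 0.21], 8.7],
    [[37.9, -29.8, -2.7], [0, 0, 0.24], 8.7]
  ]
}}

```text
time: 2.15
ee_pos: [0.4506, -0.2184, 0.2499]
eef_rot: [1.0, 0.008, 0.0, 0.0]
ft_force: [0.6, -0.8, -0.4]
width: 0.087
```

```bash
python3 plan.py 0.52 0.15 0.25
```

```text
t 2.15 pos [ 0.4506 -0.2184  0.2499] F [ 0.63 -0.8  -0.41] w 0.087 q [ 0.78  0.07 -0.44  1.72  0.03  1.36 -1.22]
shift cm [ 7.510e+00 -3.673e+01 -3.000e-02] turn [ 0.0007 -0.0008 -0.001 ] len 37.49154694768482
```

Request:
{"name": "play_rows", "arguments": {
  "moves": [
    [[1, -5, 0], [0, 0, 0], 8.7],
    [[2, -10, 0], [0, 0, 0], 8.7],
    [[3, -15.5, 0], [0, 0, 0], 8.7],
    [[4.2, -21, 0], [0, 0, 0], 8.7],
    [[5.4, -26.5, 0], [0, 0, 0], 8.7],
    [[6.5, -32, 0], [0, 0, 0], 8.7],
    [[7.5, -36.7, 0], [0, 0, 0], 8.7],
    [[7.5, -36.7, 0], [0, 0, 0], 8.7]
  ]
}}

```text
time: 3.15
ee_pos: [0.5179, 0.1526, 0.2496]
eef_rot: [1.0, 0.012, -0.0, -0.001]
ft_force: [-1.3, -0.7, 0.8]
width: 0.087
```

```bash
python3 - <<'E'
from bench import *
from h import *
import pickle
w=camera("wrist"); t=camera("top"); pickle.dump((w,t),open("p1.pkl","wb"))
cv2.imwrite("pics/w1.png",cv2.cvtColor(w["frame"],cv2.COLOR_RGB2BGR))
crop(t,125,155,210,110,3.8,"pics/t2.png")
E
python3 plan.py 0.563 0.172 0.25
```

```text
t 3.25 pos [0.5184 0.1482 0.2493] F [-0.63 -0.19 -0.2 ] w 0.0871 q [ 0.32  0.2  -0.77  1.62  0.15  1.38 -2.03]
shift cm [ 4.5  -2.3  -0.07] turn [0.0002 0.0004 0.0011] len 5.054487276582565
```

View pics/w1.png

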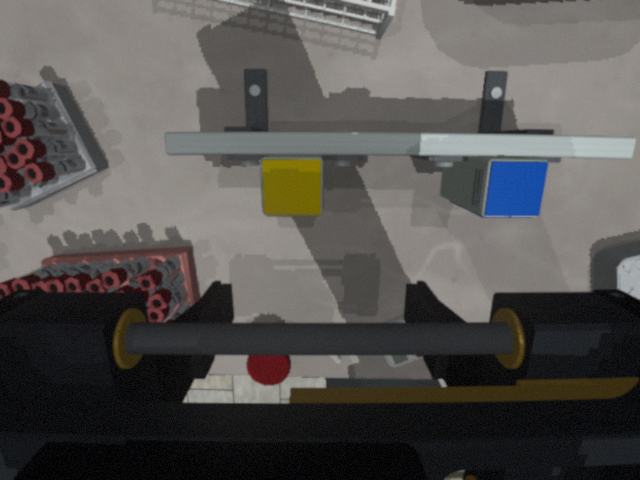

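Run:
```python
from h import *
import pickle
w,t=pickle.load(open("p1.pkl","rb"))
crop(w,155,120,200,110,4,"pics/w1c.png")
for n,z,pts in(("board",.153,[(166,133),(166,154),(634,138),(634,159)]),("yel",.163,[(262,158),(322,157),(322,215.5),(262,215)]),("blu",.163,[(489,162),(547,160),(545,216.5),(484,217)])):
    a=np.array([atz(w,q,z) for q in pts]); print(n,np.round(a[:,:2],4).tolist(),a.mean(0).round(4))
```

```text
board [[0.5994, 0.2628], [0.5848, 0.2641], [0.6061, -0.0762], [0.5912, -0.0801]] [0.5954 0.0926 0.153 ]
yel [[0.5836, 0.1929], [0.5853, 0.1514], [0.5441, 0.1503], [0.5435, 0.1936]] [0.5641 0.172  0.163 ]
blu [[0.5853, 0.0346], [0.5881, -0.0068], [0.5478, -0.0133], [0.5461, 0.0322]] [0.5668 0.0117 0.163 ]
```

View pics/w1c.png

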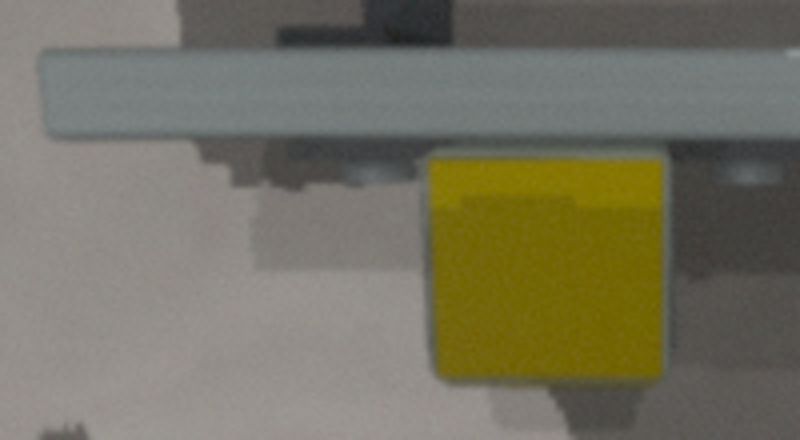

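```bash
python3 plan.py 0.563 0.172 0.25
```

```text
t 3.25 pos [0.5184 0.1482 0.2493] F [-0.63 -0.19 -0.2 ] w 0.0871 q [ 0.32  0.2  -0.77  1.62  0.15  1.38 -2.03]
shift cm [ 4.5  -2.3  -0.07] turn [0.0002 0.0004 0.0011] len 5.054487276582565
```

Request:
{"name": "play_rows", "arguments": {
  "moves": [
    [[2.1, -1.2, 0], [0, 0, 0], 8.7],
    [[4.2, -2.3, 1], [0, 0, 0], 8.7],
    [[4.2, -2.3, 3], [0, 0, 0], 8.7],
    [[4.2, -2.3, 5.5], [0, 0, 0], 8.7],
    [[4.2, -2.3, 8], [0, 0, 0], 8.7],
    [[4.2, -2.3, 10], [0, 0, 0], 8.7],
    [[4.2, -2.3, 11.5], [0, 0, 0], 8.7],
    [[4.2, -2.3, 11.5], [0, 0, 0], 8.7]
  ]
}}

```text
time: 4.25
ee_pos: [0.5597, 0.1713, 0.1337]
eef_rot: [1.0, 0.008, -0.001, 0.0]
ft_force: [-0.4, -1.1, 0.2]
width: 0.087
```

```bash
python3 - <<'E'
from bench import *
from h import *
s=camera("scene"); w=camera("wrist")
crop(s,135,175,190,200,3,"pics/s2.png"); cv2.imwrite("pics/w2.png",cv2.cvtColor(w["frame"],cv2.COLOR_RGB2BGR))
E
python3 plan.py 0.560 0.172 0.134
```

```text
t 4.35 pos [0.5604 0.172  0.1352] F [-0.2  -0.14  0.59] w 0.0867 q [ 0.22  0.41 -0.74  1.65  0.29  1.2  -2.14]
shift cm [-0.04 -0.    0.12] turn [-0.0002 -0.0008  0.0002] len 0.12815906455504816
```

View pics/s2.png

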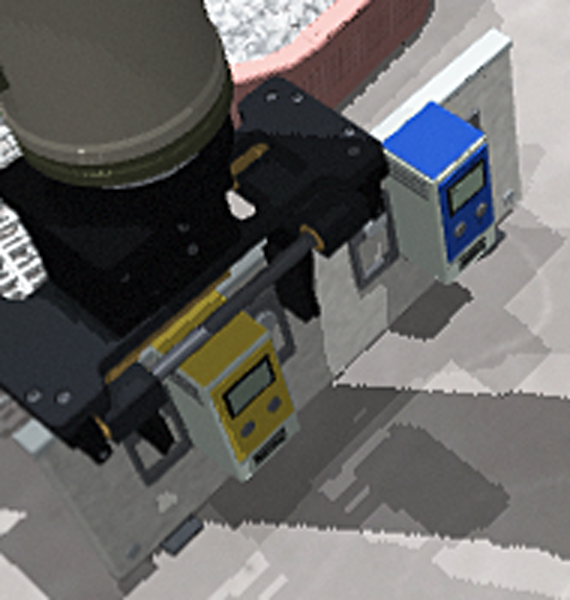

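View pics/w2.png

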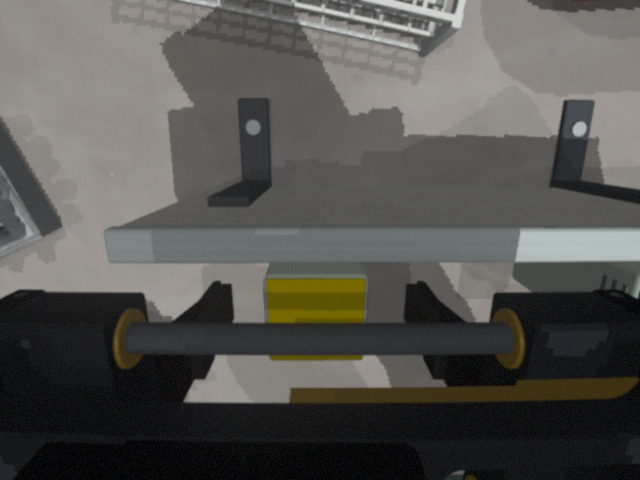

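Request:
{"name": "play_rows", "arguments": {
  "moves": [
    [[0, 0, 0], [0, 0, 0], 6.0],
    [[0, 0, 0], [0, 0, 0], 4.8],
    [[0, 0, 0], [0, 0, 0], 4.0],
    [[0, 0, 0], [0, 0, 0], 3.8],
    [[0, 0, 0], [0, 0, 0], 3.8],
    [[0, 0, 0], [0, 0, 0], 3.8]
  ],
  "grip_force": 15
}}

```text
time: 5.1
ee_pos: [0.56, 0.1719, 0.1345]
eef_rot: [1.0, 0.008, -0.0, 0.0]
ft_force: [-0.2, 0.7, 1.0]
width: 0.044
```

```bash
python3 plan.py 0.560 0.172 0.134
```

```text
t 5.1 pos [0.56   0.1719 0.1345] F [-0.18  0.66  1.  ] w 0.044 q [ 0.22  0.41 -0.74  1.65  0.29  1.2  -2.14]
shift cm [-0.   -0.01  0.05] turn [0.     0.     0.0004] len 0.05416744650266438
```

Request:
{"name": "play_rows", "arguments": {
  "moves": [
    [[0, 0, 0], [0, 0, 0], 3.8],
    [[0, 0, -0.4], [0, 0, 0], 3.8],
    [[0, 0, -0.8], [0, 0, 0], 3.8],
    [[0, 0, -1.2], [0, 0, 0], 3.8],
    [[0, 0, -1.6], [0, 0, 0], 3.8],
    [[0, 0, -2.0], [0, 0, 0], 3.8],
    [[0, 0, -2.6], [0, 0, 0], 3.8],
    [[0, 0, -2.6], [0, 0, 0], 3.8]
  ],
  "grip_force": 25
}}

```text
time: 6.1
ee_pos: [0.5601, 0.172, 0.1611]
eef_rot: [1.0, 0.008, 0.0, 0.0]
ft_force: [-1.0, -0.0, -1.0]
width: 0.0439
```

```bash
python3 - <<'E'
from bench import *
from h import *
s=camera("scene"); w=camera("wrist")
crop(s,135,175,190,200,3,"pics/s3.png"); crop(w,90,180,330,240,2.4,"pics/w3.png")
E
python3 plan.py 0.500 0.172 0.160
```

```text
t 6.2 pos [0.5601 0.1719 0.1606] F [-0.3  -0.73 -1.15] w 0.0438 q [ 0.23  0.38 -0.75  1.62  0.27  1.25 -2.13]
shift cm [-6.01 -0.11  0.06] turn [ 0.0001 -0.0002  0.0003] len 6.009068740493309
```

View pics/s3.png

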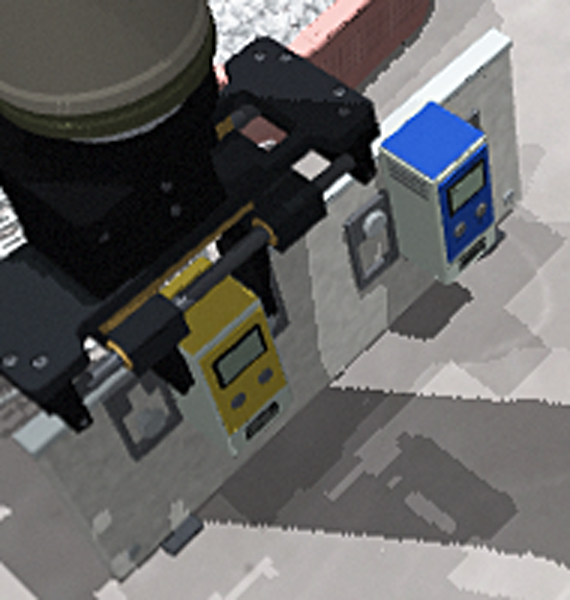

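View pics/w3.png

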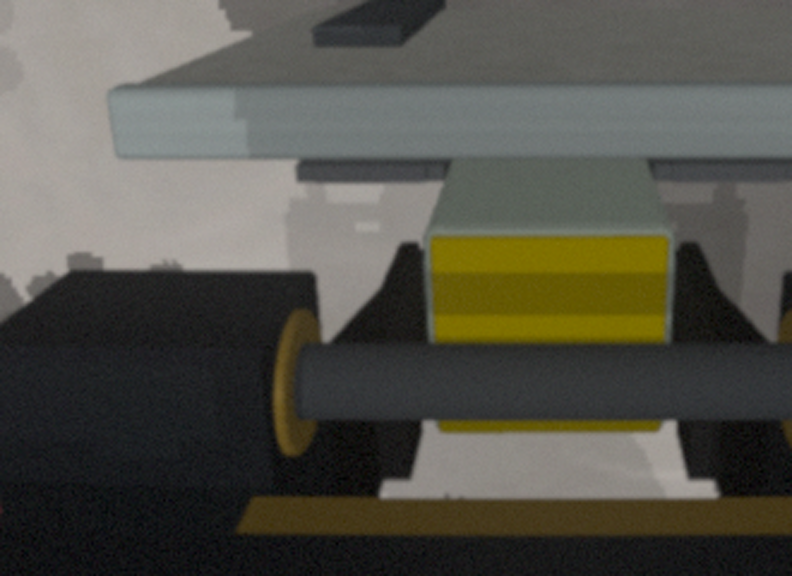

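Request:
{"name": "play_rows", "arguments": {
  "moves": [
    [[-0.4, 0, 0], [0, 0, 0], 3.8],
    [[-0.8, 0, 0], [0, 0, 0], 3.8],
    [[-1.2, 0, 0], [0, 0, 0], 3.8],
    [[-1.8, 0, 0], [0, 0, 0], 3.8],
    [[-2.4, 0, 0], [0, 0, 0], 3.8]
  ]
}}

```text
time: 6.82
ee_pos: [0.5356, 0.1715, 0.1606]
eef_rot: [1.0, 0.008, 0.0, 0.0]
ft_force: [0.7, 1.2, -0.8]
width: 0.044
```

Request:
{"name": "play_rows", "arguments": {
  "moves": [
    [[-1, 0, 0], [0, 0, 0], 3.8],
    [[-2.5, 0, 0], [0, 0, 0], 3.8],
    [[-4, 0, -0.5], [0, 0, 0], 3.8],
    [[-5.5, 0, -1], [0, 0, 0], 3.8],
    [[-6.5, 0, -1.5], [0, 0, 0], 3.8],
    [[-6.5, 0, -1.5], [0, 0, 0], 3.8]
  ]
}}

```text
time: 7.58
ee_pos: [0.4708, 0.1704, 0.1761]
eef_rot: [1.0, 0.009, 0.001, 0.0]
ft_force: [-0.5, 0.1, -1.3]
width: 0.0438
```

```bash
python3 - <<'E'
from bench import *
from h import *
s=camera("scene"); t=camera("top")
cv2.imwrite("pics/s4.png",cv2.cvtColor(s["frame"],cv2.COLOR_RGB2BGR))
crop(t,340,200,180,150,4,"pics/t4.png")
for p in(s,t): print([(round(d["conf"],2),np.round(d["at"],1).tolist()) for d in recognise(p,"blue_logger")])
E
python3 plan.py 0.425 -0.283 0.172
```

```text
[(0.95, [277.0, 246.9])]
[(0.62, [270.3, 192.6])]
t 7.775 pos [0.4713 0.1703 0.1753] F [ 0.84 -0.66 -1.13] w 0.0435 q [ 0.31  0.17 -0.81  1.81  0.13  1.22 -2.09]
shift cm [-5.38 45.24  0.33] turn [-0.0001  0.0002 -0.    ] len 45.56263730680218
```

View pics/s4.png

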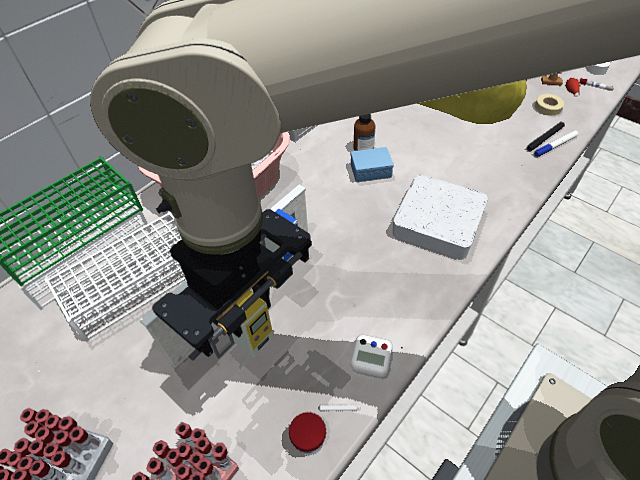

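View pics/t4.png

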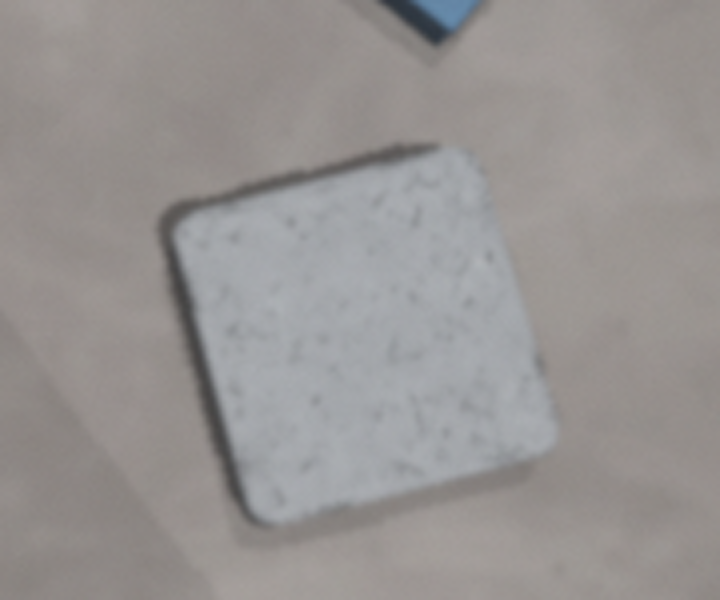

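Request:
{"name": "play_rows", "arguments": {
  "moves": [
    [[-0.3, 3, 0], [0, 0, 0], 3.8],
    [[-0.6, 8.5, 0], [0, 0, 0], 3.8],
    [[-1.5, 14.5, 0], [0, 0, 0], 3.8],
    [[-2.4, 20.5, 0], [0, 0, 0], 3.8],
    [[-3.3, 26.5, 0], [0, 0, 0], 3.8],
    [[-4.2, 32.5, 0], [0, 0, 0], 3.8],
    [[-5, 38.5, 0], [0, 0, 0], 3.8],
    [[-6, 43, 0], [0, 0, 0], 3.8]
  ]
}}

```text
time: 8.78
ee_pos: [0.4177, -0.2633, 0.1752]
eef_rot: [1.0, 0.008, -0.0, 0.0]
ft_force: [1.7, 1.0, -0.4]
width: 0.0438
```

Request:
{"name": "play_rows", "arguments": {
  "moves": [
    [[0, 1.5, 0], [0, 0, 0], 3.8],
    [[0, 2.3, 1], [0, 0, 0], 3.8],
    [[0, 2.3, 3], [0, 0, 0], 3.8],
    [[0, 2.3, 4.5], [0, 0, 0], 3.8],
    [[0, 2.3, 5], [0, 0, 0], 3.8],
    [[0, 2.3, 5], [0, 0, 0], 3.8]
  ]
}}

```text
time: 9.52
ee_pos: [0.4189, -0.2832, 0.1255]
eef_rot: [1.0, 0.009, -0.0, -0.0]
ft_force: [-1.0, -0.3, -0.7]
width: 0.0439
```

```bash
python3 - <<'E'
from bench import *
from h import *
s=camera("scene"); w=camera("wrist")
crop(s,340,130,200,150,4,"pics/s5.png"); cv2.imwrite("pics/w5.png",cv2.cvtColor(w["frame"],cv2.COLOR_RGB2BGR))
E
python3 plan.py 0.419 -0.284 0.1115
```

```text
t 9.625 pos [ 0.4191 -0.2836  0.1261] F [-0.14  0.16 -0.94] w 0.0439 q [ 0.86  0.18 -0.39  1.87  0.07  1.1  -1.11]
shift cm [-0.01  0.04  1.46] turn [ 0.0006 -0.0008  0.0006] len 1.4647103363141059
```

View pics/s5.png

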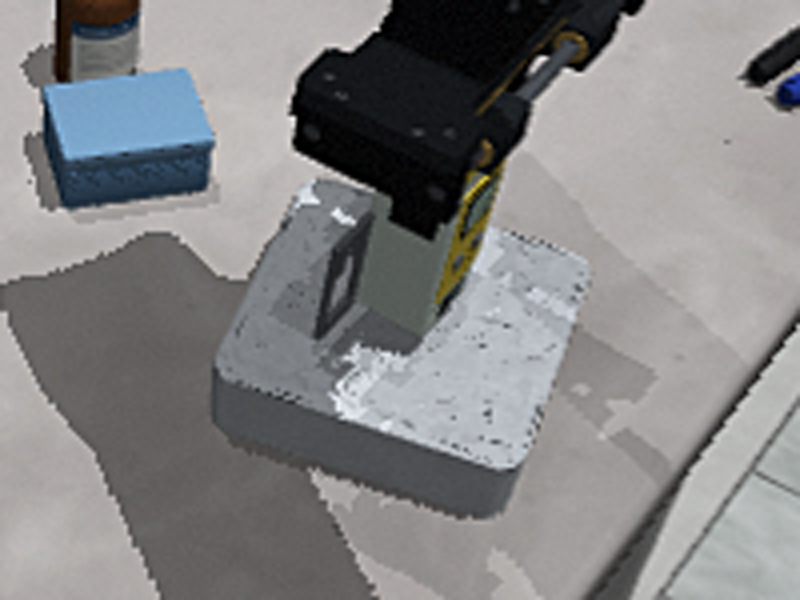

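View pics/w5.png

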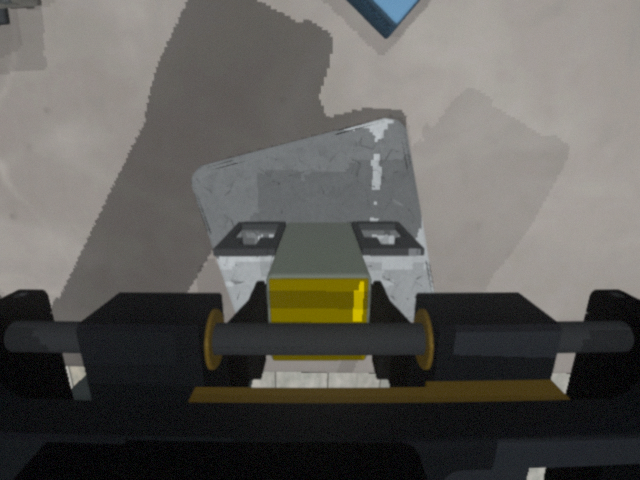

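Request:
{"name": "play_rows", "arguments": {
  "moves": [
    [[0, 0, 0.5], [0, 0, 0], 3.8],
    [[0, 0, 1.0], [0, 0, 0], 3.8],
    [[0, 0, 1.2], [0, 0, 0], 3.8],
    [[0, 0, 1.35], [0, 0, 0], 3.8],
    [[0, 0, 1.45], [0, 0, 0], 3.8],
    [[0, 0, 1.45], [0, 0, 0], 3.8]
  ]
}}

```text
time: 10.38
ee_pos: [0.4192, -0.2835, 0.1119]
eef_rot: [1.0, 0.008, 0.0, 0.0]
ft_force: [-0.7, 2.3, 6.7]
width: 0.0437
```

Request:
{"name": "play_rows", "arguments": {
  "moves": [
    [[0, 0, -0.05], [0, 0, 0], 4.2],
    [[0, 0, -0.05], [0, 0, 0], 4.6],
    [[0, 0, -0.05], [0, 0, 0], 5.2],
    [[0, 0, -0.05], [0, 0, 0], 6.5],
    [[0, 0, -0.05], [0, 0, 0], 8.7],
    [[0, 0, -0.05], [0, 0, 0], 8.7],
    [[0, 0, -0.05], [0, 0, 0], 8.7]
  ]
}}

```text
time: 11.25
ee_pos: [0.4187, -0.2836, 0.1115]
eef_rot: [1.0, 0.008, 0.0, 0.0]
ft_force: [-0.5, -0.1, -0.6]
width: 0.0827
```

Request:
{"name": "play_rows", "arguments": {
  "moves": [
    [[0, 0, -1], [0, 0, 0], 8.7],
    [[0, 0, -3], [0, 0, 0], 8.7],
    [[0, 0, -6], [0, 0, 0], 8.7],
    [[0, 0, -11], [0, 0, 0], 8.7],
    [[-3, 4, -14], [0, 0, 0], 8.7],
    [[-3, 10, -14], [0, 0, 0], 8.7],
    [[-3, 15, -14], [0, 0, 0], 8.7],
    [[-3, 15, -14], [0, 0, 0], 8.7]
  ]
}}

```text
time: 12.25
ee_pos: [0.3895, -0.4376, 0.2512]
eef_rot: [1.0, 0.006, -0.0, 0.0]
ft_force: [0.7, 1.3, 0.0]
width: 0.087
```

Run:
```python
from bench import *
from h import *
s=camera("scene"); t=camera("top")
cv2.imwrite("pics/s6.png",cv2.cvtColor(s["frame"],cv2.COLOR_RGB2BGR)); crop(t,340,200,180,150,4,"pics/t6.png")
for p in(s,t):
  for q in("blue_logger","yellow_logger"): print(q,[(round(d["conf"],2),np.round(d["at"],1).tolist()) for d in recognise(p,q)])
st=read_state(); print(st["time"],st["ee_pos"],st["ft_force"],st["width"])
for z in(.042,.14): print(proj(t,[.423,-.284,z]),proj(s,[.423,-.284,z]))
```

```text
blue_logger [(0.63, [282.3, 241.1])]
yellow_logger [(0.93, [440.9, 191.9])]
blue_logger [(0.58, [272.6, 190.5]), (0.31, [218.9, 184.6])]
yellow_logger [(0.93, [431.5, 277.7])]
12.55 [ 0.39176201 -0.43299562  0.2521524 ] [ 0.45068828  0.44000606 -0.52723248] 0.0870379436255684
[[430.69353353 282.64853347]] [[440.56696178 207.83871448]]
[[440.66431362 275.96896568]] [[449.59377076 171.3716919 ]]
```

View pics/s6.png

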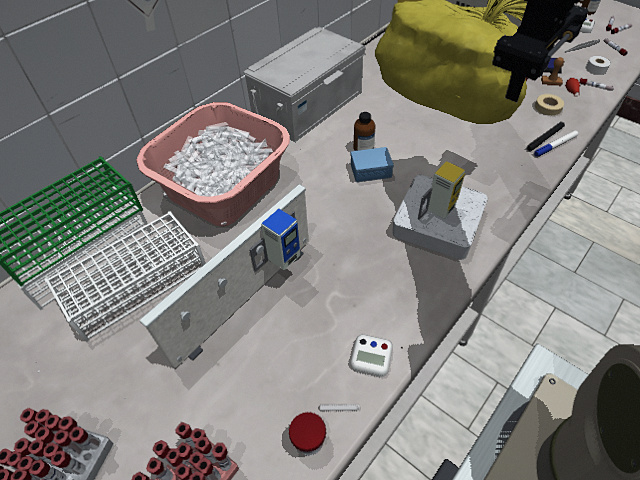

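View pics/t6.png

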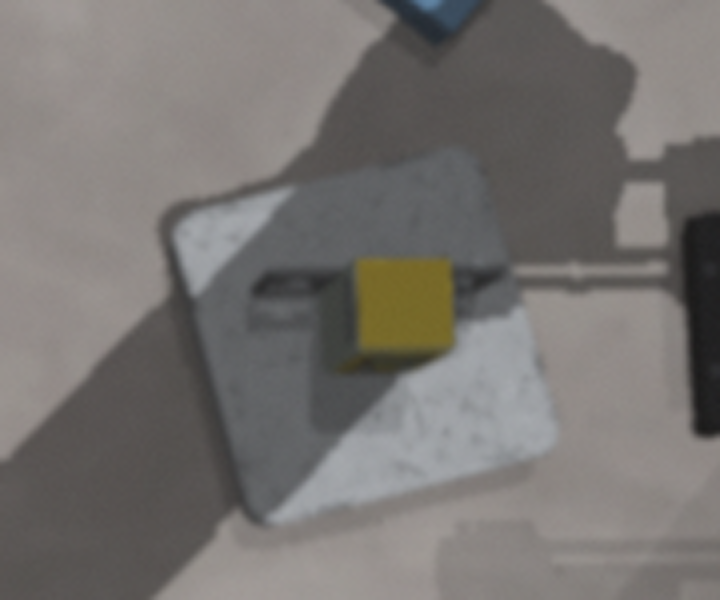

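```bash
python3 -c "
from bench import *
print(close_job())"
```

```text
the job is handed in; nothing more can be done
None
```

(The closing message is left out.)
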